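Push the board home against fence and stop

ROBOT

A 6-joint arm with a two-finger parallel gripper is mounted at the origin on the work surface. World frame = base frame: x ahead of the robot, y to its left, z up, the work surface at z = 0. Lengths are in m, angles in rad, forces in N, time in s.
With the tool pointing down it reaches from about 0.25 to 0.775 m from the base axis. Payload 4 kg.
Tool frame: the origin (TCP) lies midway between the tips of the shut fingers; the grasp point (between the pads) lies 19 mm behind it (grip_point_offset is the distance from the TCP to the grasp point, in m); z points along the fingers, y is the line along which they close (so a half turn about z gives the same grasp; the last joint's range is limited). The gripper opens to 94 mm and grips with 3 to 60 N. Pads are 16 mm wide; open, the fingers measure 119 mm over their backs; the gripper's body (75 mm by 177 mm) begins 78 mm behind the grasp point.
Start: joints at [1.024, 0.087, 1.371, -0, 1.684, -0.103], TCP at [0.236, 0.497, 0.206] pointing down, gripper open.
Joint ranges: [-3.1, 3.1], [-0.76, 2.03], [0.27, 2.55], [-1.08, 4.22], [0.17, 2.65], [-2.57, 2.57]. Speed limits (rad/s): [2.79, 2.79, 3.14, 3.14, 3.14, 3.14].

INTERFACE

Orientations are given as [roll, pitch, yaw] about the fixed x, y, z axes, in that order (R = Rz(yaw) Ry(pitch) Rx(roll)).
In Python, from bench import * gives the robot as it stands.
- The arm moves only by the tool carry_out, never from a script. Its argument "commands" is a list of rows, each a list of 6 numbers: the shift along the tool's x, y, z in m, then the turn, a rotation vector about the tool's x, y, z in rad. In form: [[tx, ty, tz, rx, ry, rz], ...]. A call has exactly 5 rows; each row is the pose to reach, as a shift and turn from the pose commanded when the call began, along the tool's axes at that moment; what a row does not reach only later rows make up. A row lasts 1/10 s, in which the tool goes at most 50 mm and 8.59 degrees, less where a joint would pass 70% of its speed; a pose out of reach is approached as far as the arm can. A call with a gripper value outside its range is refused whole. "jaw" is the opening, from 0 (shut) to 1 (fully open), set as the call begins (left out, the last holds). The fingers move at their own pace and stop on an object; the grip force is fixed at half the most. Time passes only in rows, so rows that repeat a pose let the fingers close, or fill a call up. It gives the time, the measured TCP pose, the force, the opening and the grip force at its end, in the units of the state.
- get_obs(): the state, without advancing time (a new reading comes with each control period).
- snapshot(name): name is "scene" or "side" or "wrist"; returns a dict with "img" (420x560x3 uint8, red, green, blue), "range_z" (420x560 float32, m along the optical axis (not along the pixel's ray), 0 where there is no reading), "fx", "fy", "cx", "cy" (pixels), "R" (3x3) and "t" (3): a world point X has camera coordinates R X + t. Camera axes: x right, y down, z forward; pixel columns grow to the right and rows downward; lengths in m; the calibration is good to about 2 mm. A picture is of the moment at which its call begins.
- close_job(): hands the job in; it is judged then, once.
The state is a dict: "time": time; "joint_positions": joint angles; "qvel": joint speeds; "joint_torque": joint torques, N m; "tool_pos": TCP position; "ee_rot": TCP orientation; "wrist_force": force on the tool from outside, world axes, zero at the start; "wrist_torque": the same for the moment, N m; "width": finger opening in m; "finger_force": force on a finger pad.
Only numpy, scipy, OpenCV 4.12 (cv2) and the standard library are available. Lean on these libraries where they do the work, as an engineer would, in place of code of your own. Each camera call takes 0.05 s, during which the arm holds its last target. There are 200 camera calls.

TASK

Push the larger loose board along the bench until one long edge lies flush against the dark fence and one end is up against the stop block, tight into the corner. Only push it with the fingers: do not grip it, lift it or tip it. Leave the offcut, glue bottle and wax tin where they are, and finish clear of everything.

Things in the scene. Friction and masses are not known exactly. Their poses are not given: they have to be found in the camera images.
- board: The work: the larger of the two loose pale wooden boards, a plain flat rectangular block 180 mm long (its y axis), 90 mm wide (its x axis), 25 mm thick, 0.18 to 0.35 kg, lying flat. Too wide to be gripped across. Origin: centre of its underside; z up.
- fence: Fence: a dark wooden batten screwed to the bench on the far side of the board, 440 mm long (its y axis), 24 mm wide (its x axis), 22 mm high. Immovable. Origin: centre of its underside. Its x axis points away from the robot, so the face that the board goes against is the plane x = -12 mm in its frame. It can stand up to about 0.2 rad askew.
- stop: Stop: dark wooden block screwed to the bench, square to the fence, near its left or right end (varies). 80 mm long (its x axis, parallel to the fence's), 24 mm thick (y axis), 22 mm high, from the fence's face towards the robot. Immovable. Origin: centre of its underside. The board's end goes against its face towards the fence's middle (y = 12 or -12 mm in its frame).
- offcut: Bystander: short offcut of the same pale wood, 100 x 60 x 25 mm, lying flat on the bench to one side, nearer the robot than the fence. Origin: centre of its underside.
- glue: Bystander: upright white glue bottle, 56 mm across, 110 mm tall, on the other side of the work from the offcut. Origin: centre of its underside.
- tin: Bystander: small flat metal wax tin, 44 mm across, 30 mm tall, standing before the end of the fence that has no stop (its centre 205 mm from the fence's middle along it, 52 mm in front of the fence's centre line). Origin: centre of its underside.
Things that resemble listed ones, but are neither listed nor needed, are in the scene too. Leave any red or turquoise look-alike of the board alone.

How it is judged:
At the end, for the whole second after the job is handed in: The board lies flat, at rest, its long edge within 4 mm of the fence's face and parallel to the fence within 0.03 rad, its end within 4 mm of the stop's inner face; the bystanders stand as they were (x of board in the frame of fence between -0.061 and -0.05 m and angle between the y axis of board and the y axis of fence, either way round below 0.03 rad and y of board in the frame of stop between -0.106 and 0.106 m and y of board in the frame of fence between -0.12 and 0.12 m and height (world z) of board below 0.004 m and angle between board's own z axis and vertical below 0.05 rad and linear speed of board below 0.01 m/s and angle between each of offcut, glue, tin's own z axis and vertical below 0.15 rad); the robot touches nothing.
It fails at once if the board is lifted or tipped (underside centre over 8 mm up, or tilted over 0.12 rad) (height (world z) of board above 0.008 m or angle between board's own z axis and vertical above 0.12 rad).
It fails at once if the short offcut is moved by more than 15 mm (distance of offcut from where it was at the start of the episode above 0.015 m).
It fails at once if the glue bottle is moved by more than 15 mm (distance of glue from where it was at the start of the episode above 0.015 m).
It fails at once if the wax tin is moved by more than 15 mm (distance of tin from where it was at the start of the episode above 0.015 m).
It also fails if it takes over 59 s, if anything falls off the work surface, if the arm or the gripper's body presses on something with over 40 N, if the wrist force passes 120 N, or if a joint passes its speed limit or range.

## Working session

There is one attempt and no reset: what is moved stays moved. The work goes in short steps, Python scripts to look and compute and a tool call to move; the robot and the scene stay as the last step left them, time stands still between calls to the robot, and variables do not carry over. Pictures are saved under pics/ and viewed, at most 10 in all, crops included, and the job is handed in when it is done.

Besides the shell and the picture viewer there is one more tool, called after "Call:" as name(argument=value, ...), one argument or row to a line, values as JSON. carry_out: Moves the arm, as the interface text tells. Its arguments: {"type":"object","properties":{"commands":{"type":"array","items":{"type":"array","items":{"type":"number"}}},"jaw":{"type":"number"}},"required":["commands"]}

```bash
mkdir -p pics; ls; python3 - <<'E'
from bench import *
import cv2
o=get_obs();print(o)
for n in("scene","side"):
    s=snapshot(n);cv2.imwrite(f"pics/{n}0.png",s["img"][:,:,::-1]);print(n,s["fx"],s["R"],s["t"])
E
```

```text
pics
{'time': 0.0, 'joint_positions': array([ 1.02390780e+00,  8.79022750e-02,  1.37221676e+00,  1.37602548e-05,
        1.68359029e+00, -1.03112163e-01]), 'qvel': array([-0.00037106,  0.00068867, -0.00041958,  0.00086235,  0.00085165,
        0.00060466]), 'joint_torque': array([ 1.60624266e-03, -3.40192688e+01, -3.02424431e+01,  7.17743835e-02,
        3.32570518e-02, -1.80751240e-04]), 'tool_pos': array([0.23586932, 0.4962613 , 0.20435201]), 'ee_rot': array([-3.13948863e+00, -2.31471268e-04,  2.69781759e+00]), 'wrist_force': array([-0.5817653 ,  0.49239228, -0.70655656]), 'wrist_torque': array([ 0.04283451, -0.02753683, -0.02374011]), 'finger_force': 0.0, 'width': 0.09404753659947326}
scene 442.2996904204428 [[ 0.29631325  0.95502115  0.0115355 ]
 [ 0.67987786 -0.20243136 -0.70483164]
 [-0.67079398  0.21669369 -0.70928082]] [-0.16552715 -0.32473823  1.26872428]
side 410.2871014050421 [[ 0.80180621 -0.59732423  0.01762281]
 [-0.30032265 -0.42827691 -0.85228234]
 [ 0.51663634  0.67807274 -0.52278508]] [-0.4159251   0.19920258  0.62257233]
```

View pics/scene0.png

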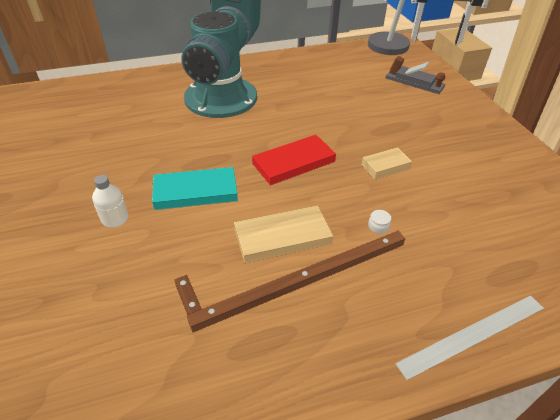

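View pics/side0.png

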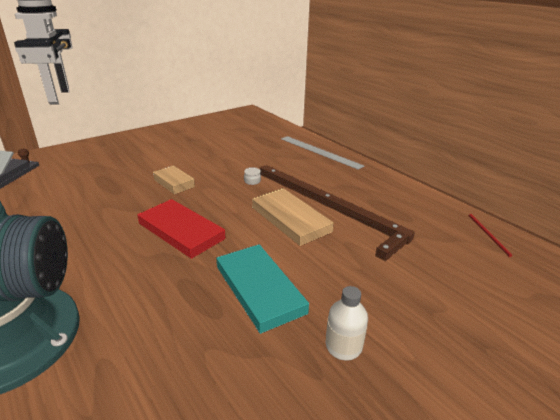

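The scene view has two pale boards. The one at (283,232) is the larger and fits the work; the one at (386,162) is the short offcut. The red (294,158) and turquoise (195,187) blocks are look-alikes to leave alone. The fence runs from (195,322) to (403,240) with the stop at (187,292). The tin is at (380,221) and the glue at (111,205). Next I'll measure these and take one enlarged crop to confirm the board.

```bash
cat > h.py <<'E'
from bench import *
import numpy as np, cv2
def cloud(n):
    s=snapshot(n);v,u=np.mgrid[0:420,0:560];z=s["range_z"].astype(float)
    c=np.stack([(u-s["cx"])/s["fx"]*z,(v-s["cy"])/s["fy"]*z,z],-1)
    return s,np.where(z[...,None]>0,(c-s["t"])@s["R"],np.nan)
def masks(s):
    h=cv2.cvtColor(s["img"],cv2.COLOR_RGB2HSV).astype(int);return h[...,0],h[...,1],h[...,2]
def rect(P,m,zlo,zhi,lo,hi,nmin=60):
    m=m&(P[...,2]>zlo)&(P[...,2]<zhi)&(P[...,0]>lo[0])&(P[...,0]<hi[0])&(P[...,1]>lo[1])&(P[...,1]<hi[1])
    m=cv2.morphologyEx(m.astype(np.uint8),cv2.MORPH_OPEN,np.ones((2,2)))
    k,l,st,ce=cv2.connectedComponentsWithStats(m)
    for i in range(1,k):
        if st[i,4]<nmin: continue
        q=P[l==i];r=cv2.minAreaRect((q[:,:2]*1000).astype(np.float32))
        rgb=None
        print("px",ce[i].round(),"n",st[i,4],"z",np.median(q[:,2]).round(4),"ctr",np.round(r[0],1),"size",np.round(r[1],1),"ang",round(r[2],2),"corners",np.round(cv2.boxPoints(r)).tolist())
E
python3 - <<'E'
from h import *
for n in("scene","side"):
    s,P=cloud(n);H,S,V=masks(s);print(n)
    rect(P,np.ones_like(H,bool),.0195,.028 if 1 else 0,(.15,-.5),(.8,.5))
    print('dark');rect(P,V<120,.012,.026,(.15,-.5),(.8,.5))
    if n=="scene":
        c=s["img"][130:340,150:430,::-1];cv2.imwrite("pics/crop.png",cv2.resize(c,None,fx=2.8,fy=2.8))
    for a,b in(((80,160),(140,235)),((365,205),(395,240))) if n=="scene" else (((320,280),(375,365)),((240,165),(265,188))):
        q=P[a[1]:b[1],a[0]:b[0]].reshape(-1,3);q=q[q[:,2]>.012];print("tall",np.nanmin(q,0).round(3),np.nanmax(q,0).round(3))
E
```

```text
scene
px [294. 157.] n 1836 z nan ctr [339.7 115.5] size [ 88.3 202.5] ang 12.5 corners [[275.0, 205.0], [319.0, 7.0], [405.0, 26.0], [361.0, 224.0]]
px [388. 161.] n 699 z nan ctr [420.1 309.3] size [ 58.  100.9] ang 6.77 corners [[385.0, 356.0], [397.0, 256.0], [455.0, 263.0], [443.0, 363.0]]
px [194. 185.] n 2317 z nan ctr [ 365.1 -134.4] size [179.  111.5] ang 81.31 corners [[296.0, -214.0], [407.0, -231.0], [434.0, -54.0], [324.0, -37.0]]
px [283. 231.] n 3095 z nan ctr [585.5  24.8] size [ 70.8 210.4] ang 21.75 corners [[514.0, 109.0], [592.0, -86.0], [657.0, -60.0], [579.0, 136.0]]
px [115. 218.] n 77 z 0.0201 ctr [ 421.7 -303. ] size [26.5 59.9] ang 38.24 corners [[393.0, -288.0], [430.0, -335.0], [451.0, -318.0], [414.0, -271.0]]
px [382. 243.] n 196 z 0.02 ctr [647.  186.6] size [21.2 69.9] ang 9.43 corners [[631.0, 219.0], [642.0, 150.0], [663.0, 154.0], [652.0, 223.0]]
px [365. 250.] n 60 z 0.0202 ctr [654. 144.] size [21.7 17.2] ang 6.1 corners [[642.0, 151.0], [644.0, 134.0], [666.0, 137.0], [664.0, 154.0]]
px [337. 262.] n 175 z nan ctr [663.8  84.7] size [21.8 74.3] a
[... 1952 characters left out ...]
3815 z nan ctr [ 374.6 -139.5] size [176.9  90.1] ang 82.02 corners [[318.0, -221.0], [407.0, -233.0], [431.0, -58.0], [342.0, -46.0]]
px [344. 348.] n 141 z 0.0221 ctr [ 403.8 -328.2] size [28.  59.6] ang 63.93 corners [[371.0, -328.0], [424.0, -354.0], [437.0, -329.0], [383.0, -302.0]]
dark
px [350. 212.] n 1749 z nan ctr [ 6.262e+02 -4.000e-01] size [130.6 426.6] ang 14.76 corners [[509.0, 189.0], [617.0, -223.0], [744.0, -190.0], [635.0, 223.0]]
px [239. 295.] n 230 z nan ctr [ 330.4 -135. ] size [173.8   2.5] ang 82.57 corners [[318.0, -221.0], [320.0, -221.0], [343.0, -49.0], [340.0, -49.0]]
tall [ 0.379 -0.343  0.012] [ 0.43  -0.289  0.111]
tall [0.566 0.183 0.012] [0.641 0.229 0.031]
```

View pics/crop.png

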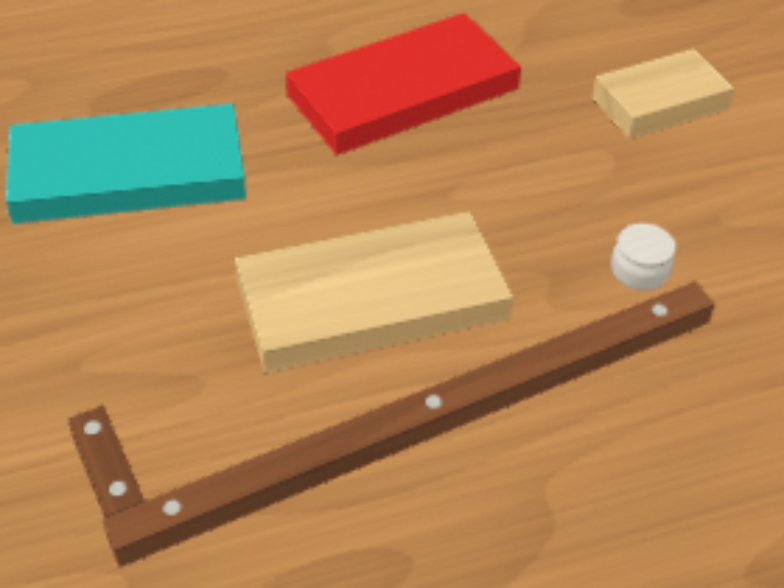

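The crop confirms it. The larger pale board (crop 375,285) is plain wood, about 1:2 in plan, and lies between the look-alikes and the fence. The stop is at the fence's -y end, and the tin is at the other end.

```bash
cat >> h.py <<'E'
def top(s,P,px,tol,zlo,zhi):
    "min-area rectangle (mm) of the top face of the piece coloured as at px"
    lab=cv2.cvtColor(s["img"],cv2.COLOR_RGB2LAB).astype(int);ref=np.median(lab[px[1]-3:px[1]+4,px[0]-3:px[0]+4].reshape(-1,3),0)
    d=np.abs(lab-ref);m=(d[...,0]<40)&(d[...,1:].max(-1)<tol)
    with np.errstate(invalid='ignore'): m&=(P[...,2]>zlo)&(P[...,2]<zhi)
    k,l=cv2.connectedComponents(m.astype(np.uint8));q=P[l==l[px[1],px[0]]][:,:2]*1000
    r=cv2.minAreaRect(q.astype(np.float32));return r,len(q)
def lines(P,lo=.017,hi=.024):
    "fence axes by fitLine over low-dark cloud"
E
python3 - <<'E'
from h import *
for n,b,f,o in(("scene",(283,228),(290,280),(386,160)),("side",(293,212),(330,198),(173,176))):
    s,P=cloud(n);lab=cv2.cvtColor(s["img"],cv2.COLOR_RGB2LAB)
    print(n,[lab[p[1],p[0]] for p in(b,f,o)],P[b[1],b[0]],P[f[1],f[0]])
    for nm,p in(("board",b),("offcut",o)):
        r,k=top(s,P,p,14,.021,.030);print(nm,k,np.round(r[0],1),np.round(r[1],1),round(r[2],2),np.round(cv2.boxPoints(r)).tolist())
    # fence/stop: z 18..24mm cloud in region, in a frame at 9.3 deg
    with np.errstate(invalid='ignore'): m=(P[...,2]>.0175)&(P[...,2]<.025)&(lab[...,0]<115)
    q=P[m][:,:2]; e=np.array([-.16,.987]);nn=np.array([.987,.16])
    q=q[(q@nn>.55)&(q@nn<.76)&(abs(q[:,1])<.3)]
    fe=q[abs(q@nn-.666)<.025]
    for _ in range(3):
        vx,vy,x0,y0=cv2.fitLine(fe.astype(np.float32),cv2.DIST_HUBER,0,.001,.001).ravel()
        e=np.array([vx,vy])*np.sign(vy);nn=np.array([e[1],-e[0]]);c=np.array([x0,y0])@nn;fe=q[abs(q@nn-c)<.016]
    print("fence yaw",np.arctan2(-e[0],e[1]),"c",c,"n-range",np.percentile(fe@nn,[1,5,95,99]).round(4),"e-range",np.percentile(fe@e,[0,.5,99.5,100]).round(4),len(fe))
    st=q[(q@nn<c-.02)];print("stop n",np.percentile(st@nn,[1,50,99]).round(4),"e",np.percentile(st@e,[1,5,50,95,99]).round(4),len(st))
E
```

```text
scene [array([216, 132, 164], dtype=uint8), array([103, 145, 155], dtype=uint8), array([206, 132, 164], dtype=uint8)] [0.55961932 0.00847601 0.02439034] [ 0.67892136 -0.01610435  0.01846325]
board 2933 [559.6   7.2] [179.4  92.1] 88.99 [[512.0, -82.0], [604.0, -83.0], [607.0, 96.0], [515.0, 98.0]]
offcut 630 [418.6 308.4] [ 61.2 100.2] 6.09 [[383.0, 355.0], [393.0, 255.0], [454.0, 262.0], [444.0, 361.0]]
fence yaw 0.16033335 c 0.6679413 n-range [0.6551 0.6567 0.6786 0.6795] e-range [-0.3148 -0.3129  0.1201  0.124 ] 2573
stop n [0.5763 0.6131 0.6472] e [-0.3117 -0.3107 -0.3004 -0.2891 -0.2882] 413
side [array([186, 139, 162], dtype=uint8), array([ 63, 142, 146], dtype=uint8), array([171, 137, 159], dtype=uint8)] [ 0.55779602 -0.00295681  0.02387352] [ 0.66902457 -0.0017635   0.02136557]
board 1775 [559.9   7.1] [182.7  90.6] 88.46 [[512.0, -83.0], [603.0, -85.0], [608.0, 97.0], [517.0, 100.0]]
offcut 454 [417.4 309.6] [ 62.4 102.9] 5.96 [[381.0, 358.0], [392.0, 255.0], [454.0, 262.0], [443.0, 364.0]]
fence yaw 0.1581411 c 0.66445667 n-range [0.6522 0.6537 0.6771 0.6786] e-range [-0.3136 -0.313   0.124   0.1275] 1114
stop n [0.5739 0.6065 0.6433] e [-0.3111 -0.3106 -0.3003 -0.288  -0.2867] 261
```

```bash
cat > go.py <<'E'
import sys
from bench import *
import numpy as np
# frame: n away from robot into fence, e along the fence; yaw of fence .159
Y=.159;n=np.array([np.cos(Y),np.sin(Y)]);e=np.array([-np.sin(Y),np.cos(Y)])
def go(tn,te,z,yaw):
    o=get_obs();p=o["tool_pos"];a=o["ee_rot"][2];d=n*tn+e*te-p[:2]
    w=(yaw-a+np.pi)%(2*np.pi)-np.pi
    print("t",o["time"],"n,e,z",np.round([p[:2]@n,p[:2]@e,p[2]],4),"yaw",round(a,3),"F",o["wrist_force"].round(1),"j6",o["joint_positions"][5].round(2))
    print("shift",np.round([d@[np.cos(a),np.sin(a)],d@[np.sin(a),-np.cos(a)],p[2]-z],4),"rz",round(-w,3))
if __name__=="__main__": go(*map(float,sys.argv[1:]))
E
python3 go.py .468 -.082 .15 3.30
```

```text
t 0.3 n,e,z [0.3117 0.4529 0.2051] yaw 2.698 F [ 0.3  0.1 -0.6] j6 -0.1
shift [-0.432  -0.352   0.0551] rz -0.602
```

Call:
carry_out(
  commands=[
    [-0.08, -0.065, 0, 0, 0, -0.12],
    [-0.16, -0.13, 0, 0, 0, -0.24],
    [-0.2, -0.165, 0, 0, 0, -0.3],
    [-0.2, -0.165, 0, 0, 0, -0.3],
    [-0.2, -0.165, 0, 0, 0, -0.3],
  ],
  jaw=1,
)

```text
time: 0.8
tool_pos: [0.3424, 0.2685, 0.2056]
ee_rot: [3.141, 0.001, 2.999]
wrist_force: [0.6, 0.0, 0.2]
width: 0.0943
finger_force: 0.0
```

```bash
python3 go.py .468 -.082 .15 3.30
```

```text
t 0.8 n,e,z [0.3806 0.2109 0.2056] yaw 2.999 F [0.6 0.  0.2] j6 -0.89
shift [-0.1706 -0.2537  0.0556] rz -0.301
```

Call:
carry_out(
  commands=[
    [-0.17, -0.25, 0.05, 0, 0, -0.3],
    [-0.17, -0.25, 0.05, 0, 0, -0.3],
    [-0.17, -0.25, 0.05, 0, 0, -0.3],
    [-0.17, -0.25, 0.05, 0, 0, -0.3],
    [-0.17, -0.25, 0.05, 0, 0, -0.3],
  ],
)

```text
time: 1.3
tool_pos: [0.4434, 0.062, 0.1675]
ee_rot: [3.141, 0.001, -2.985]
wrist_force: [0.1, 0.1, 0.3]
width: 0.0941
finger_force: 0.0
```

Call:
carry_out(
  commands=[
    [0, 0, 0, 0, 0, 0],
    [0, 0, 0, 0, 0, 0],
    [0, 0, 0, 0, 0, 0],
    [0, 0, 0, 0, 0, 0],
    [0, 0, 0, 0, 0, 0],
  ],
)

```text
time: 1.8
tool_pos: [0.4427, 0.0651, 0.1679]
ee_rot: [3.141, 0.001, -2.983]
wrist_force: [0.6, -0.0, 0.2]
width: 0.0939
finger_force: 0.0
```

```bash
python3 go.py .468 -.082 .010 3.30
```

```text
t 1.8 n,e,z [ 0.4474 -0.0058  0.1679] yaw -2.983 F [ 0.6 -0.   0.2] j6 -1.71
shift [-0.0206 -0.0762  0.1579] rz 0.0
```

Call:
carry_out(
  commands=[
    [-0.01, -0.04, 0.02, 0, 0, 0],
    [-0.02, -0.076, 0.04, 0, 0, 0],
    [-0.02, -0.076, 0.08, 0, 0, 0],
    [-0.02, -0.076, 0.11, 0, 0, 0],
    [-0.02, -0.076, 0.11, 0, 0, 0],
  ],
)

```text
time: 2.3
tool_pos: [0.4706, -0.007, 0.0529]
ee_rot: [3.139, -0.01, -2.984]
wrist_force: [-0.4, -0.1, -0.4]
width: 0.0942
finger_force: 0.0
```

```bash
python3 go.py .468 -.082 .010 3.30; python3 -c "
from bench import *
import cv2,numpy as np
a=snapshot('scene')['img'][100:340,100:430,::-1];b=snapshot('side')['img'][100:340,130:460,::-1]
cv2.imwrite('pics/pre.png',cv2.resize(np.hstack([a,b]),None,fx=1.2,fy=1.2))"
```

```text
t 2.3 n,e,z [ 0.4636 -0.0814  0.0529] yaw -2.984 F [-0.4 -0.1 -0.4] j6 -1.86
shift [-0.0044 -0.0006  0.0429] rz -0.001
```

View pics/pre.png

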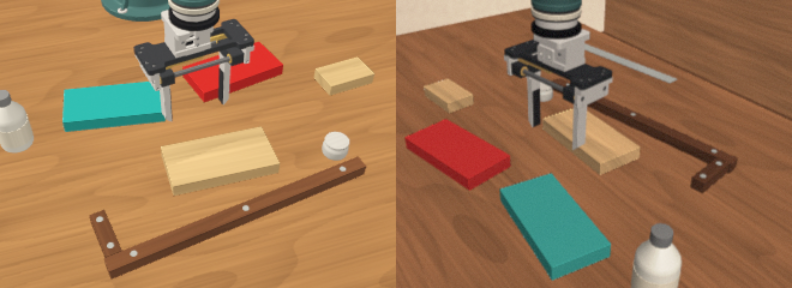

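The open fingers (left panel ~(165,115) and (225,100)) hang in the gap between the look-alikes and the board's near edge, clear of both. I'll lower and push.

Call:
carry_out(
  commands=[
    [0, 0, 0.01, 0, 0, 0],
    [0, 0, 0.02, 0, 0, 0],
    [0, 0, 0.03, 0, 0, 0],
    [0, 0, 0.04, 0, 0, 0],
    [-0.005, 0, 0.042, 0, 0, 0],
  ],
)

```text
time: 2.9
tool_pos: [0.4779, -0.0072, 0.0137]
ee_rot: [3.141, -0.003, -2.986]
wrist_force: [0.1, 0.6, -0.5]
width: 0.0937
finger_force: 0.0
```

Call:
carry_out(
  commands=[
    [-0.005, 0, 0, 0, 0, 0],
    [-0.01, 0, 0, 0, 0, 0],
    [-0.015, 0, 0, 0, 0, 0],
    [-0.02, 0, 0, 0, 0, 0],
    [-0.025, 0, 0, 0, 0, 0],
  ],
)

```text
time: 3.4
tool_pos: [0.5045, -0.0037, 0.0157]
ee_rot: [-3.141, -0.0, -2.986]
wrist_force: [-1.8, -0.5, -0.3]
width: 0.0944
finger_force: 0.7
```

Call:
carry_out(
  commands=[
    [-0.004, 0, 0, 0, 0, 0],
    [-0.008, 0, 0, 0, 0, 0],
    [-0.012, 0, 0, 0, 0, 0],
    [-0.016, 0, 0, 0, 0, 0],
    [-0.02, 0, 0, 0, 0, 0],
  ],
)

```text
time: 3.9
tool_pos: [0.5239, -0.0002, 0.0155]
ee_rot: [3.141, -0.001, -2.985]
wrist_force: [-2.6, -1.0, 2.0]
width: 0.0942
finger_force: 1.2
```

```bash
python3 go.py .545 -.082 .010 3.30; cat > b.py <<'E'
from h import *
from go import n,e,Y
import sys
for nm in("scene","side"):
    s,P=cloud(nm);lab=cv2.cvtColor(s["img"],cv2.COLOR_RGB2LAB).astype(int)
    with np.errstate(invalid='ignore'):
        m=(lab[...,2]>148)&(lab[...,0]>150)&(lab[...,1]<145)&(P[...,2]>.021)&(P[...,2]<.03)&(P[...,0]>.47)&(abs(P[...,1])<.35)
    k,l,st,_=cv2.connectedComponentsWithStats(m.astype(np.uint8));i=1+st[1:,4].argmax()
    q=P[l==i][:,:2];r=cv2.minAreaRect((np.stack([q@n,q@e],1)*1000).astype(np.float32))
    a=r[2] if r[1][0]<r[1][1] else r[2]-90
    print(nm,st[i,4],"board n,e",np.round(r[0],1),"size",np.round(r[1],1),"rel ang rad",round(np.deg2rad(a),4))
E
python3 b.py
```

```text
t 3.9 n,e,z [ 0.5173 -0.0831  0.0155] yaw -2.985 F [-2.6 -1.   2. ] j6 -1.84
shift [-0.0277  0.0012  0.0055] rz -0.002
scene 3065 board n,e [572.8 -73.1] size [180.4  92.1] rel ang rad -0.0039
side 643 board n,e [565.6 -44.3] size [151.5  60.5] rel ang rad -0.7818
```

Call:
carry_out(
  commands=[
    [-0.004, 0, 0, 0, 0, 0],
    [-0.008, 0, 0, 0, 0, 0],
    [-0.012, 0, 0, 0, 0, 0],
    [-0.016, 0, 0, 0, 0, 0],
    [-0.02, 0, 0, 0, 0, 0],
  ],
)

```text
time: 4.5
tool_pos: [0.544, 0.0029, 0.0154]
ee_rot: [3.141, 0.0, -2.985]
wrist_force: [-2.4, -0.4, 0.1]
width: 0.094
finger_force: 0.9
```

Call:
carry_out(
  commands=[
    [-0.003, 0, 0, 0, 0, 0],
    [-0.006, 0, 0, 0, 0, 0],
    [-0.009, 0, 0, 0, 0, 0],
    [-0.009, 0, 0, 0, 0, 0],
    [-0.004, 0, 0, 0, 0, 0],
  ],
)

```text
time: 5.0
tool_pos: [0.5485, 0.0034, 0.0158]
ee_rot: [-3.141, 0.002, -2.985]
wrist_force: [-0.5, -0.1, -0.4]
width: 0.0941
finger_force: 0.0
```

Call:
carry_out(
  commands=[
    [0.02, 0, -0.02, 0, 0, 0],
    [0.03, 0, -0.06, 0, 0, 0],
    [0.03, 0, -0.1, 0, 0, 0],
    [0.03, 0, -0.1, 0, 0, 0],
    [0.03, 0, -0.1, 0, 0, 0],
  ],
  jaw=0.5,
)

```text
time: 5.5
tool_pos: [0.5188, -0.0014, 0.1171]
ee_rot: [-3.141, 0.004, -2.985]
wrist_force: [0.2, -1.0, -0.6]
width: 0.0573
finger_force: 0.0
```

```bash
python3 b.py; python3 go.py .604 .05 .12 1.73
```

```text
scene 3289 board n,e [602.9 -73.7] size [ 92.5 180.5] rel ang rad 0.0003
side 1547 board n,e [601.4 -73.5] size [182.   92.9] rel ang rad -0.0081
t 5.6 n,e,z [ 0.5104 -0.0831  0.1142] yaw -2.985 F [ 0.2  0.1 -0. ] j6 -1.84
shift [-0.0932  0.1333 -0.0058] rz 1.568
```

Call:
carry_out(
  commands=[
    [-0.04, 0.04, 0, 0, 0, 0.15],
    [-0.08, 0.08, 0, 0, 0, 0.3],
    [-0.09, 0.12, 0, 0, 0, 0.45],
    [-0.092, 0.131, 0, 0, 0, 0.6],
    [-0.092, 0.131, 0, 0, 0, 0.75],
  ],
)

```text
time: 6.1
tool_pos: [0.5873, 0.1455, 0.1123]
ee_rot: [-3.139, -0.004, 2.561]
wrist_force: [-0.6, -1.0, 0.4]
width: 0.0473
finger_force: 0.0
```

Call:
carry_out(
  commands=[
    [0, 0, 0, 0, 0, 0.15],
    [0, 0, 0, 0, 0, 0.3],
    [0, 0, 0, 0, 0, 0.45],
    [0, 0, 0, 0, 0, 0.6],
    [0, 0, 0, 0, 0, 0.75],
  ],
)

```text
time: 6.6
tool_pos: [0.5872, 0.1423, 0.1127]
ee_rot: [-3.137, -0.0, 1.807]
wrist_force: [-0.1, 0.5, -0.6]
width: 0.0471
finger_force: 0.0
```

```bash
python3 go.py .602 .048 .012 1.73
```

```text
t 6.6 n,e,z [0.6023 0.0475 0.1127] yaw 1.807 F [-0.1  0.5 -0.6] j6 -0.09
shift [ 0.0005 -0.0003  0.1007] rz 0.077
```

Call:
carry_out(
  commands=[
    [0, 0, 0.02, 0, 0, 0.077],
    [0, 0, 0.05, 0, 0, 0.077],
    [0, 0, 0.08, 0, 0, 0.077],
    [0, 0, 0.097, 0, 0, 0.077],
    [0, 0, 0.097, 0, 0, 0.077],
  ],
)

```text
time: 7.1
tool_pos: [0.5841, 0.1418, 0.0124]
ee_rot: [-3.13, -0.0, 1.736]
wrist_force: [-0.7, 0.6, -0.1]
width: 0.0467
finger_force: 0.0
```

```bash
python3 go.py .602 .048 .012 1.73; python3 b.py
```

```text
t 7.1 n,e,z [0.5992 0.0475 0.0124] yaw 1.736 F [-0.7  0.6 -0.1] j6 -0.02
shift [0.0004 0.0028 0.0004] rz 0.006
scene 3299 board n,e [603.2 -73.5] size [180.9  92.5] rel ang rad -0.0024
side 1560 board n,e [602.2 -73.6] size [180.2  91.2] rel ang rad -0.0013
```

Call:
carry_out(
  commands=[
    [-0.006, 0, 0, 0, 0, 0],
    [-0.012, 0, 0, 0, 0, 0],
    [-0.017, 0, 0, 0, 0, 0],
    [-0.022, 0, 0, 0, 0, 0],
    [-0.027, 0, 0, 0, 0, 0],
  ],
)

```text
time: 7.7
tool_pos: [0.5934, 0.1161, 0.0194]
ee_rot: [3.14, -0.002, 1.736]
wrist_force: [0.0, 1.4, 2.0]
width: 0.0471
finger_force: 1.2
```

Call:
carry_out(
  commands=[
    [-0.006, 0, 0, 0, 0, 0],
    [-0.012, 0, 0, 0, 0, 0],
    [-0.018, 0, 0, 0, 0, 0],
    [-0.024, 0, 0, 0, 0, 0],
    [-0.03, 0, 0, 0, 0, 0],
  ],
)

```text
time: 8.2
tool_pos: [0.5979, 0.0858, 0.0185]
ee_rot: [-3.142, -0.0, 1.736]
wrist_force: [0.0, 2.5, 1.3]
width: 0.0466
finger_force: 1.3
```

```bash
python3 go.py .602 -.0975 .012 1.73; python3 b.py
```

```text
t 8.2 n,e,z [ 0.6039 -0.01    0.0185] yaw 1.736 F [0.  2.5 1.3] j6 -0.12
shift [-0.0875 -0.0025  0.0065] rz 0.006
scene 3437 board n,e [ 602.8 -110.7] size [ 91.9 180.8] rel ang rad 0.0024
side 1678 board n,e [ 602.  -112.3] size [ 90.8 180.8] rel ang rad 0.0014
```

Call:
carry_out(
  commands=[
    [-0.006, 0, 0.001, 0, 0, 0.003],
    [-0.012, 0, 0.003, 0, 0, 0.006],
    [-0.018, 0, 0.004, 0, 0, 0.006],
    [-0.024, 0, 0.004, 0, 0, 0.006],
    [-0.03, 0, 0.004, 0, 0, 0.006],
  ],
)

```text
time: 8.8
tool_pos: [0.6026, 0.0559, 0.0141]
ee_rot: [-3.141, 0.0, 1.73]
wrist_force: [-0.3, 1.4, 0.5]
width: 0.0471
finger_force: 0.8
```

Call:
carry_out(
  commands=[
    [-0.006, 0, 0, 0, 0, 0],
    [-0.012, 0, 0, 0, 0, 0],
    [-0.018, 0, 0, 0, 0, 0],
    [-0.024, 0, 0, 0, 0, 0],
    [-0.03, 0, 0, 0, 0, 0],
  ],
)

```text
time: 9.3
tool_pos: [0.6075, 0.0264, 0.0143]
ee_rot: [-3.141, -0.0, 1.73]
wrist_force: [-0.5, 0.8, -0.9]
width: 0.047
finger_force: 0.6
```

Call:
carry_out(
  commands=[
    [-0.004, 0, 0, 0, 0, 0],
    [-0.008, 0, 0, 0, 0, 0],
    [-0.012, 0, 0, 0, 0, 0],
    [-0.016, 0, 0, 0, 0, 0],
    [-0.02, 0, 0, 0, 0, 0],
  ],
)

```text
time: 9.8
tool_pos: [0.6108, 0.007, 0.0145]
ee_rot: [3.142, -0.0, 1.73]
wrist_force: [-0.3, 1.3, -2.0]
width: 0.0473
finger_force: 0.6
```

```bash
python3 go.py .602 -.0975 .012 1.73; python3 b.py
```

```text
t 9.8 n,e,z [ 0.6042 -0.0898  0.0145] yaw 1.73 F [-0.3  1.3 -2. ] j6 -0.24
shift [-0.0077 -0.0022  0.0025] rz 0.0
scene 3788 board n,e [ 602.8 -189.9] size [ 92.2 181.4] rel ang rad 0.0016
side 1952 board n,e [ 602.5 -191.3] size [180.9  90. ] rel ang rad -0.0042
```

Continuing in 2 mm steps until the board meets the stop.

Call:
carry_out(
  commands=[
    [-0.002, 0, 0, 0, 0, 0],
    [-0.004, 0, 0, 0, 0, 0],
    [-0.006, 0, 0, 0, 0, 0],
    [-0.007, 0, 0, 0, 0, 0],
    [-0.008, 0, 0, 0, 0, 0],
  ],
)

```text
time: 10.4
tool_pos: [0.6119, 0.0006, 0.0147]
ee_rot: [3.141, -0.003, 1.73]
wrist_force: [-1.3, 5.8, 1.6]
width: 0.0468
finger_force: 3.1
```

Call:
carry_out(
  commands=[
    [-0.001, 0, 0, 0, 0, 0],
    [-0.002, 0, 0, 0, 0, 0],
    [-0.002, 0, 0, 0, 0, 0],
    [-0.002, 0, 0, 0, 0, 0],
    [-0.002, 0, 0, 0, 0, 0],
  ],
)

```text
time: 10.9
tool_pos: [0.6119, 0.0005, 0.0147]
ee_rot: [3.141, -0.005, 1.731]
wrist_force: [-1.2, 8.4, 2.3]
width: 0.0466
finger_force: 4.3
```

Force is rising with no further travel, so the board has met the stop. I'll retreat, turn and do the fence push.

Call:
carry_out(
  commands=[
    [0.01, 0, 0, 0, 0, 0],
    [0.03, 0, -0.02, 0, 0, 0],
    [0.03, 0, -0.06, 0, 0, 0],
    [0.03, 0, -0.1, 0, 0, 0],
    [0.03, 0, -0.1, 0, 0, 0],
  ],
  jaw=0.5,
)

```text
time: 11.4
tool_pos: [0.6119, 0.0264, 0.1224]
ee_rot: [3.128, 0.005, 1.73]
wrist_force: [1.2, 0.5, 0.8]
width: 0.0469
finger_force: 0.0
```

```bash
python3 b.py; python3 go.py .52 -.197 .11 3.3
```

```text
scene 3809 board n,e [ 603.2 -196.9] size [ 92.3 180.1] rel ang rad 0.0085
side 1974 board n,e [ 602.  -197.5] size [179.9  91.9] rel ang rad -0.0047
t 11.5 n,e,z [ 0.6049 -0.0702  0.116 ] yaw 1.73 F [-0.5  0.6 -1.2] j6 -0.21
shift [-0.1268 -0.085   0.006 ] rz -1.57
```

Call:
carry_out(
  commands=[
    [-0.03, -0.03, 0, 0, 0, -0.15],
    [-0.06, -0.06, 0, 0, 0, -0.3],
    [-0.09, -0.085, 0, 0, 0, -0.45],
    [-0.127, -0.085, 0, 0, 0, -0.6],
    [-0.127, -0.085, 0, 0, 0, -0.75],
  ],
  jaw=1,
)

```text
time: 12.0
tool_pos: [0.5419, -0.1159, 0.1118]
ee_rot: [-3.138, -0.002, 2.481]
wrist_force: [-0.7, 0.1, 0.0]
width: 0.083
finger_force: 0.0
```

Call:
carry_out(
  commands=[
    [0, 0, 0, 0, 0, -0.15],
    [0, 0, 0, 0, 0, -0.3],
    [0, 0, 0, 0, 0, -0.45],
    [0, 0, 0, 0, 0, -0.6],
    [0, 0, 0, 0, 0, -0.75],
  ],
)

```text
time: 12.5
tool_pos: [0.5422, -0.112, 0.1117]
ee_rot: [3.141, -0.005, -3.047]
wrist_force: [0.9, 0.0, -0.2]
width: 0.0936
finger_force: 0.0
```

```bash
python3 go.py .52 -.197 .012 3.3
```

```text
t 12.5 n,e,z [ 0.5176 -0.1964  0.1117] yaw -3.047 F [ 0.9  0.  -0.2] j6 -1.97
shift [-0.0024 -0.0004  0.0997] rz -0.064
```

Call:
carry_out(
  commands=[
    [0, 0, 0.02, 0, 0, -0.064],
    [0, 0, 0.05, 0, 0, -0.064],
    [0, 0, 0.08, 0, 0, -0.064],
    [0, 0, 0.097, 0, 0, -0.064],
    [0, 0, 0.098, 0, 0, -0.064],
  ],
)

```text
time: 13.0
tool_pos: [0.5394, -0.1109, 0.0108]
ee_rot: [3.137, -0.01, -2.989]
wrist_force: [-1.0, -0.4, 0.6]
width: 0.094
finger_force: 0.0
```

Call:
carry_out(
  commands=[
    [-0.006, 0, 0, 0, 0, 0],
    [-0.012, 0, 0, 0, 0, 0],
    [-0.016, 0, 0, 0, 0, 0],
    [-0.02, 0, 0, 0, 0, 0],
    [-0.024, 0, 0, 0, 0, 0],
  ],
)

```text
time: 13.5
tool_pos: [0.5684, -0.1083, 0.0173]
ee_rot: [-3.141, 0.001, -2.989]
wrist_force: [-0.2, -0.9, -0.5]
width: 0.0941
finger_force: 0.0
```

```bash
python3 go.py .555 -.197 .014 3.3
```

```text
t 13.5 n,e,z [ 0.5441 -0.1969  0.0173] yaw -2.989 F [-0.2 -0.9 -0.5] j6 -2.01
shift [-0.0109  0.      0.0033] rz -0.006
```

Call:
carry_out(
  commands=[
    [-0.002, 0, 0.002, 0, 0, -0.006],
    [-0.004, 0, 0.003, 0, 0, -0.006],
    [-0.006, 0, 0.003, 0, 0, -0.006],
    [-0.008, 0, 0.003, 0, 0, -0.006],
    [-0.01, 0, 0.003, 0, 0, -0.006],
  ],
)

```text
time: 14.0
tool_pos: [0.577, -0.1066, 0.0131]
ee_rot: [3.141, -0.001, -2.983]
wrist_force: [-1.3, 0.6, 0.0]
width: 0.0935
finger_force: 0.7
```

Call:
carry_out(
  commands=[
    [-0.001, 0, 0, 0, 0, 0],
    [-0.002, 0, 0, 0, 0, 0],
    [-0.003, 0, 0, 0, 0, 0],
    [-0.004, 0, 0, 0, 0, 0],
    [-0.004, 0, 0, 0, 0, 0],
  ],
)

```text
time: 14.5
tool_pos: [0.5789, -0.1064, 0.0131]
ee_rot: [3.141, -0.006, -2.983]
wrist_force: [-7.6, -1.2, 2.6]
width: 0.0938
finger_force: 3.8
```

```bash
python3 go.py .56 -.197 .014 3.3;python3 b.py
```

```text
t 14.5 n,e,z [ 0.5547 -0.1967  0.0131] yaw -2.983 F [-7.6 -1.2  2.6] j6 -2.01
shift [-0.0053 -0.0003 -0.0009] rz 0.001
scene 3863 board n,e [ 610.4 -197. ] size [ 92.4 179.8] rel ang rad 0.0053
side 853 board n,e [ 605.9 -164.2] size [136.4  78.5] rel ang rad -1.043
```

Call:
carry_out(
  commands=[
    [-0.002, 0, 0, 0, 0, 0],
    [-0.004, 0, 0, 0, 0, 0],
    [-0.004, 0, 0, 0, 0, 0],
    [-0.004, 0, 0, 0, 0, 0],
    [0, 0, 0, 0, 0, 0],
  ],
)

```text
time: 15.1
tool_pos: [0.5788, -0.1064, 0.0131]
ee_rot: [3.141, -0.005, -2.983]
wrist_force: [-1.4, 0.2, -1.2]
width: 0.0937
finger_force: 1.0
```

Call:
carry_out(
  commands=[
    [0.01, 0, 0, 0, 0, 0],
    [0.03, 0, -0.02, 0, 0, 0],
    [0.04, 0, -0.06, 0, 0, 0],
    [0.06, 0, -0.1, 0, 0, 0],
    [0.1, 0, -0.14, 0, 0, 0],
  ],
)

```text
time: 15.6
tool_pos: [0.4885, -0.1213, 0.1514]
ee_rot: [-3.14, 0.005, -2.982]
wrist_force: [0.7, -0.5, 0.4]
width: 0.0938
finger_force: 0.0
```

```bash
python3 go.py .56 -.197 .014 3.3;python3 b.py; python3 -c "
from bench import *
import cv2,numpy as np
a=snapshot('scene')['img'][220:340,160:320,::-1];b=snapshot('side')['img'][170:290,280:440,::-1]
cv2.imwrite('pics/post.png',cv2.resize(np.hstack([a,b]),None,fx=2.5,fy=2.5,interpolation=cv2.INTER_CUBIC))"
```

```text
t 15.6 n,e,z [ 0.4631 -0.1972  0.1514] yaw -2.982 F [ 0.7 -0.5  0.4] j6 -2.09
shift [-9.690e-02  1.000e-04  1.374e-01] rz 0.001
scene 3834 board n,e [ 610.  -197.3] size [179.9  91.8] rel ang rad -0.0023
side 1932 board n,e [ 611.4 -197. ] size [180.7  93.5] rel ang rad -0.0028
```

View pics/post.png

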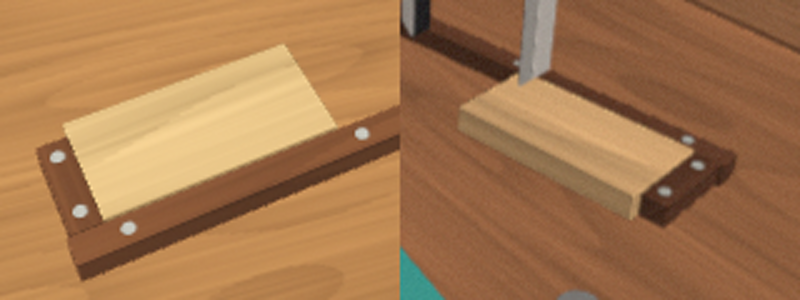

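In the picture the board sits tight in the corner: no gap along the fence edge (left panel 105,218 to 335,128) or at the stop (65,125 to 105,218). The measured position and angle agree, and the arm is clear at z = 0.15 m. Handing in.

```bash
python3 -c "
from bench import *
print(close_job())"
```

```text
the job is handed in; nothing more can be done
None
```

The board is pushed flush against the fence and tight up to the stop, the arm is clear of everything, and the job is handed in at about 16 s; the hand-in returned no verdict.

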